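Lever the stuck lid of a specimen jar loose

ROBOT

A 6-joint arm with a two-finger parallel gripper is mounted at the origin on the work surface. World frame = base frame: x ahead of the robot, y to its left, z up, the work surface at z = 0. Lengths are in mm, angles in rad, forces in N, time in s.
With the tool pointing down it reaches from about 350 to 800 mm from the base axis. Payload 7.3 kg.
Tool frame: the origin (TCP) lies between the finger pads; the fingertips stand 19 mm ahead of it and the grasp point (between the pads) is the TCP (manip.nose_length is the distance from the TCP to the fingertips, in mm); z points along the fingers, y is the line along which they close (so a half turn about z gives the same grasp; the last joint's range is limited). The gripper opens to 85 mm and grips with 20 to 120 N. Pads are 22 mm wide; open, the fingers measure 114 mm over their backs; the gripper's body (76 mm by 85 mm) begins 54 mm behind the grasp point. The pads swing forward as they close: fully open they stand 13 mm farther back than shut.
Start: joints at [1.171, 0.342, 1.524, -0, 1.275, -0.146], TCP at [131.802, 508.203, 250.322] pointing down, gripper open.
Joint ranges: [-2.53, 2.53], [-0.77, 2.02], [0.04, 2.7], [-1, 4.14], [0.28, 2.66], [-3.11, 3.11]. Speed limits (rad/s): [2.57, 2.57, 3.14, 3.14, 3.14, 3.14].

INTERFACE

Orientations are given as a unit quaternion [w, x, y, z].
In Python, from plant import manip, viewer gives the robot as it stands.
- The arm moves only by the tool play_rows, never from a script. Its arguments are lists of equal length, an entry for each row: "dp": the shift along the tool's x, y, z each as a share of 0.15 m, from -1 to 1, a list of three; "delta_rot": the turn, a rotation vector about the tool's x, y, z each as a share of 90 degrees, from -1 to 1, a list of three; "claw": the opening, from 0 (shut) to 1 (fully open). A call has 1 to 8 rows; each row is the pose to reach, as a shift and turn from the pose commanded when the call began, along the tool's axes at that moment; what a row does not reach only later rows make up. A row lasts 1/12 s, in which the tool goes at most 41.7 mm and 7.16 degrees, less where a joint would pass 70% of its speed; a pose out of reach is approached as far as the arm can. A call with a number of a shift or a turn outside -1 to 1 is refused whole. A call with a gripper value outside its range is refused whole. The fingers move at their own pace and stop on an object; the grip force is fixed at half the most. Time passes only in rows, so rows that repeat a pose let the fingers close. It gives the time, the measured TCP pose, the force, the opening and the grip force at its end, in the units of the state.
- manip.read_state(): the state, without advancing time (a new reading comes with each control period).
- viewer.read_camera(name): name is "side" or "top"; returns a dict with "image" (420x560x3 uint8, red, green, blue), "fx", "fy", "cx", "cy" (pixels), "extrinsics" (4x4, takes a point from camera to world coordinates). Camera axes: x right, y down, z forward; pixel columns grow to the right and rows downward; lengths in mm; the calibration is good to about 2 mm. A picture is of the moment at which its call begins. There is no depth.
- manip.job_done(): hands the job in; it is judged then, once.
The state is a dict: "clock": time; "q": joint angles; "joint_velocities": joint speeds; "joint_torque": joint torques, N m; "position": TCP position; "tcp_rot": TCP orientation; "wrist_force": force on the tool from outside, world axes, zero at the start; "torque": the same for the moment, N m; "opening": opening from 0.0 (shut) to 1.0 (fully open); "grasp_force": force on a finger pad.
Only numpy, scipy, OpenCV 4.12 (cv2) and the standard library are available. Lean on these libraries where they do the work, as an engineer would, in place of code of your own. Each camera call takes 0.05 s, during which the arm holds its last target. There are 200 camera calls.

TASK

The flanged glass lid of the jar clamped in the opening stand is stuck. Take the pry bar, set its blade across the stand's steel crossbar with the tip under the lid's rim, and press the handle down until the lid has come up by about 8 mm. Then draw the bar out and lay it flat on the bench, clear of the stand; do not touch the lid with the gripper.

Things in the scene. Friction and masses are not known exactly. Their poses are not given: they have to be found in the camera images.
- pry_bar: Loose straight bar, 250 mm long, 0.22 kg, flat underneath: steel blade 20 wide, 5 thick; dark wooden handle 100 long, 22 wide, 16 high. Lies flat, handle to the robot's right, beside a brush with a thin round handle. Origin: on the underside near the centre of mass. x axis runs along the bar to the tip: tip at +175 mm, blade +25 to +175, handle -75 to +25. z up.
- fulcrum: Fixed steel crossbar, 16 mm diameter, level, between cheeks 76 mm apart that rise 10 mm above it. Origin: middle of its top line, 97 mm above the bench. x axis level, pointing to the jar's axis 90 mm away; y along the crossbar, z up. The stand's base plate, 12 mm thick, 124 wide, reaches 52 mm behind it (-x). Press the held bar's handle here, behind it.
- jar_lid: Flat round pale glass lid, 104 mm diameter, 10 thick, knob 26 high, on the jar clamped in the stand. Origin: centre of the disc's underside, 11 mm above the crossbar's top when stuck; axes as the fulcrum's. The jar's neck below is 60 mm in diameter: the rim overhangs it by 22 mm, with 15 mm or more free below. The rim's near edge is 38 mm from the crossbar's middle.
- lid (a joint): How far the lid has come up, in m: 0 stuck, 0.014 at most. It moves only straight up, against about 30 N of friction at any height, and stays where it is left.
Not all that is in view belongs to the job. Several things look just like the part that bears fulcrum: the one meant starts farthest to the robot's left.

How it is judged:
By the outcome, as a careful person would: the job done as asked, in the order asked, and still so for the second after the job is handed in, with the robot touching nothing.
It also fails if it takes over 56 s, if anything falls off the work surface, if the arm or the gripper's body presses on something with over 40 N, if the wrist force passes 120 N, or if a joint passes its speed limit or range.

## Working session

There is one attempt and no reset: what is moved stays moved. The work goes in short steps, Python scripts to look and compute and a tool call to move; the robot and the scene stay as the last step left them, time stands still between calls to the robot, and variables do not carry over. Pictures are saved under pics/ and viewed, at most 10 in all, crops included, and the job is handed in when it is done.

Besides the shell and the picture viewer there is one more tool, called after ">>>" by a JSON object that holds its "fn" and its "kwargs". play_rows: Moves the arm, as the interface text tells. Shift numbers are shares of 0.15 m and turn numbers shares of 90 degrees, none past 1 either way. Its arguments: {"type":"object","properties":{"dp":{"type":"array"},"delta_rot":{"type":"array"},"claw":{"type":"array"}},"required":["dp","delta_rot","claw"]}

```bash
mkdir -p pics; python3 - <<'E'
from plant import manip, viewer
import cv2,pickle
s=manip.read_state();print(s)
for n in("side","top"):
    c=viewer.read_camera(n);pickle.dump(c,open(n+'.pkl','wb'));cv2.imwrite(f'pics/{n}0.png',c["image"][:,:,::-1])
    print(n,c["fx"],c["fy"],c["cx"],c["cy"],c["extrinsics"])
E
```

```text
{'clock': 0.0, 'q': array([ 1.17099102e+00,  3.42720340e-01,  1.52500974e+00, -8.17928989e-07,
        1.27538713e+00, -1.45999966e-01]), 'joint_velocities': array([ 0.00085481,  0.00111456,  0.00083795, -0.00073826,  0.00085529,
        0.00011709]), 'joint_torque': array([ 9.68659551e-04, -4.33698535e+01, -2.46006685e+01, -1.87242631e-04,
        8.08280805e-03, -4.14956423e-05]), 'position': array([131.65689285, 507.84677433, 249.62970774]), 'tcp_rot': array([-2.05078571e-04,  1.26562178e-01,  9.91958383e-01, -7.34174052e-04]), 'wrist_force': array([-0.07289393, -0.76779177, -0.18961879]), 'torque': array([ 0.01180961,  0.00762066, -0.03357878]), 'grasp_force': 0.0, 'opening': 0.9989733240197431}
side 447.13639284160365 447.13639284160365 280.75760609562053 210.50951274966945 [[ 7.30219755e-01 -5.43656808e-01  4.13783017e-01  2.96818366e+01]
 [-6.83138364e-01 -5.89912017e-01  4.30494818e-01 -4.86052114e+02]
 [ 1.00541349e-02 -5.97026874e-01 -8.02158230e-01  9.12285541e+02]
 [ 0.00000000e+00  0.00000000e+00  0.00000000e+00  1.00000000e+00]]
top 493.8050293820296 493.8050293820296 267.5479528395835 204.59799894133505 [[ 2.28414654e-02 -9.92543273e-01  1.19733532e-01  3.22620695e+02]
 [-9.99714035e-01 -2.18284202e-02  9.76570137e-03 -3.35809463e+01]
 [-7.07928735e-03 -1.19922356e-01 -9.92758033e-01  1.15813420e+03]
 [ 0.00000000e+00  0.00000000e+00  0.00000000e+00  1.00000000e+00]]
```

View pics/side0.png

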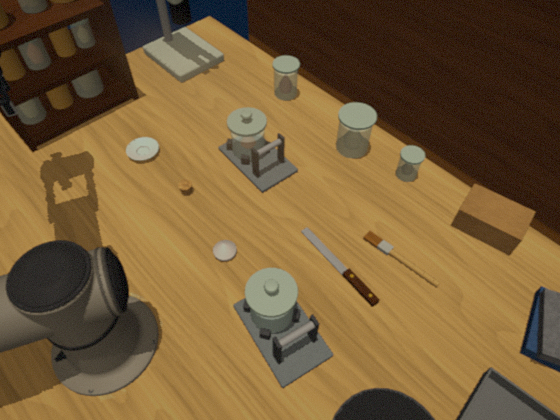

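View pics/top0.png

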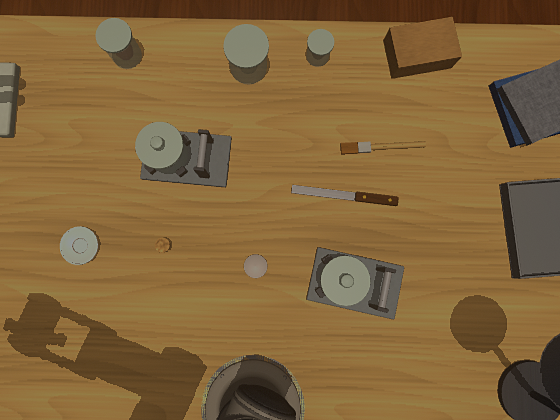

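The side view shows the left stand at (258,150) with its crossbar at (268,150). The right stand is at (282,330), the bar at (340,268) and the brush at (400,258). The top view shows the left stand at (186,158) with its crossbar at (204,153), the right stand at (355,283), the bar at (345,195) and the brush at (383,147).

Candidates, in top-view pixels:
- **Bar:** dark handle with flat blade at (345,195), or brush at (383,147). I choose (345,195).
- **Stand:** (186,158) or (355,283). I choose the farthest left, (186,158).

I'll check both choices in one close crop.

```bash
python3 - <<'E'
import cv2,pickle,numpy as np
t=pickle.load(open('top.pkl','rb'))["image"][:,:,::-1];s=pickle.load(open('side.pkl','rb'))["image"][:,:,::-1]
r=lambda im,x,y,w,h,k:cv2.resize(im[y:y+h,x:x+w],None,fx=k,fy=k,interpolation=cv2.INTER_CUBIC)
a=np.hstack([r(t,130,115,100,75,4),r(s,215,100,100,75,4)])
b=np.hstack([r(t,285,165,133,50,3)[:, :399],np.zeros((150,1,3),np.uint8),r(s,295,225,100,90,4)[:150*2,:400][:150]])
b2=np.hstack([r(t,280,170,125,50,3.2)[:160,:400],np.zeros((160,400,3),np.uint8)])
c=r(s,295,220,100,75,4)
d=np.zeros((300,400,3),np.uint8);d[:160,:400]=b2[:, :400]
cv2.imwrite('pics/crop.png',np.vstack([a,np.hstack([d,c])]))
E
```

```text
(no output)
```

View pics/crop.png

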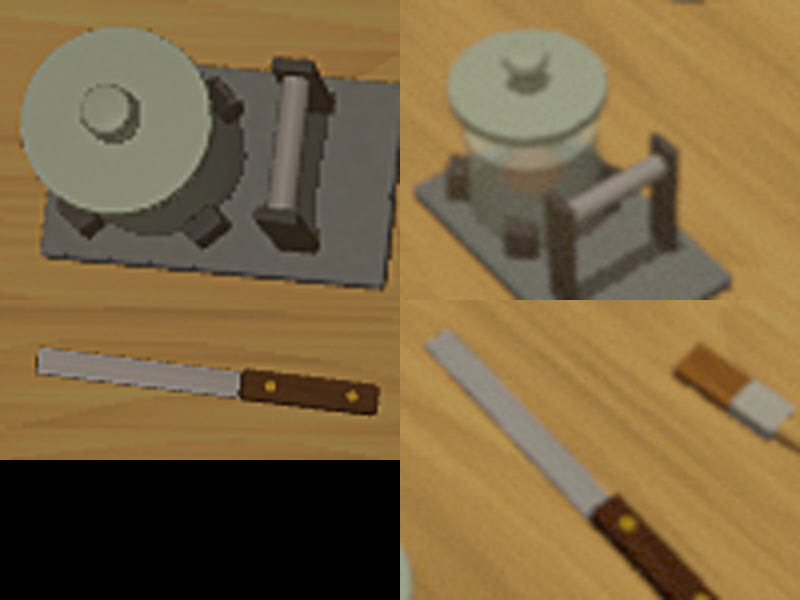

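The crop confirms both: a bar with flat steel blade and riveted dark handle beside the brush, and the left stand with its crossbar. In the top view the crossbar ends are near (204,134.5) and (200.7,167). In the side view they are near (257.5,153.3) and (280,140).

```bash
cat > h.py <<'E'
import numpy as np,cv2,pickle
from scipy.spatial.transform import Rotation as R
def ray(c,p,z):
    E=c["extrinsics"];p=np.atleast_2d(p).astype(float)
    d=np.c_[(p[:,0]-c["cx"])/c["fx"],(p[:,1]-c["cy"])/c["fy"],np.ones(len(p))]@E[:3,:3].T
    return E[:3,3]+d*((z-E[2,3])/d[:,2])[:,None]
def mask(c,lo,hi,roi):
    h=cv2.cvtColor(c["image"],cv2.COLOR_RGB2HSV);m=cv2.inRange(h,lo,hi)
    k=np.zeros_like(m);x,y,w,g=roi;k[y:y+g,x:x+w]=m[y:y+g,x:x+w];return k
def big(m):return max(cv2.findContours(m,cv2.RETR_EXTERNAL,cv2.CHAIN_APPROX_NONE)[0],key=cv2.contourArea)
E
python3 - <<'E'
from h import *
T=pickle.load(open('top.pkl','rb'));S=pickle.load(open('side.pkl','rb'))
for n,c,pts in(("lidT",T,[(158,143),(150,155)]),("bladeT",T,[(310,190),(335,194)]),("handT",T,[(375,199)]),("lidS",S,[(240,122)]),("bladeS",S,[(325,252)]),("handS",S,[(365,291)]),("wood",T,[(330,220)]),("plate",T,[(215,175)])):
    h=cv2.cvtColor(c["image"],cv2.COLOR_RGB2HSV);print(n,[h[y,x] for x,y in pts])
for c,p in((T,[(204,134.5),(200.7,167)]),(S,[(280,140),(257.5,153.3)])):
    w=ray(c,p,91);print("bar ends",w.round(1).tolist(),w.mean(0).round(1))
w=ray(T,[(140.5,178.75),(226.25,187),(229.5,135.5)],12);print("plate",w.round(1).tolist())
d=w[0]-w[1];print("ang",np.degrees(np.arctan2(d[1],d[0])))
# bar axis by blade+handle masks: non-wood pixels
for n,c,roi,z in(("T",T,(285,178,125,35),5),("S",S,(295,222,90,90),5)):
    h=cv2.cvtColor(c["image"],cv2.COLOR_RGB2HSV)
    m=mask(c,(0,0,0),(179,70,255),roi)|mask(c,(0,0,0),(179,255,95),roi)
    m=cv2.morphologyEx(m,cv2.MORPH_CLOSE,np.ones((3,3)))
    k=big(m)[:,0];w=ray(c,k,z)[:,:2].astype(np.float32);r=cv2.minAreaRect(w);b=cv2.boxPoints(r)
    print(n,cv2.boundingRect(k),r,b.round(1).tolist())
E
```

```text
lidT [array([ 33,  38, 140], dtype=uint8), array([ 33,  35, 137], dtype=uint8)]
bladeT [array([ 16,  36, 136], dtype=uint8), array([ 15,  34, 137], dtype=uint8)]
handT [array([ 12, 164,  76], dtype=uint8)]
lidS [array([ 34,  43, 159], dtype=uint8)]
bladeS [array([ 16,  33, 148], dtype=uint8)]
handS [array([ 12, 203,  68], dtype=uint8)]
wood [array([ 18, 152, 146], dtype=uint8)]
plate [array([18, 31, 99], dtype=uint8)]
bar ends [[604.7, 121.3, 91.0], [531.4, 125.8, 91.0]] [568.  123.6  91. ]
bar ends [[607.7, 122.6, 91.0], [533.3, 126.3, 91.0]] [570.5 124.4  91. ]
plate [[515.6, 278.5, 12.0], [500.4, 75.7, 12.0], [624.4, 72.0, 12.0]]
ang 85.69558163827543
T (291, 185, 108, 21) ((489.4044189453125, -202.36550903320312), (252.67596435546875, 23.56543731689453), 84.26376342773438) [[465.1000061035156, -326.8999938964844], [488.5, -329.20001220703125], [513.7999877929688, -77.80000305175781], [490.29998779296875, -75.5]]
S (302, 228, 77, 78) ((490.2105407714844, -202.37252807617188), (249.0327606201172, 24.51992416381836), 84.08953857421875) [[465.20001220703125, -325.0], [489.6000061035156, -327.5], [515.2000122070312, -79.80000305175781], [490.79998779296875, -77.30000305175781]]
```

```bash
python3 - <<'E'
from h import *
from plant import manip
T=pickle.load(open('top.pkl','rb'));S=pickle.load(open('side.pkl','rb'))
for n,c,roi in(("T",T,(130,118,60,60)),("S",S,(220,100,55,32))):
    m=cv2.morphologyEx(mask(c,(25,20,115),(50,80,255),roi),cv2.MORPH_OPEN,np.ones((3,3)))
    k=cv2.convexHull(big(m))[:,0];w=ray(c,k,118)[:,:2].astype(np.float32)
    print(n,cv2.boundingRect(k),cv2.minEnclosingCircle(w),cv2.fitEllipse(w))
print(R.from_quat(manip.read_state()["tcp_rot"],scalar_first=True).as_matrix().round(3), manip.nose_length)
E
```

```text
T (136, 122, 47, 46) ((573.6498413085938, 214.49855041503906), 51.19784927368164) ((573.4955444335938, 214.53675842285156), (101.35041809082031, 101.88660430908203), 88.56700134277344)
S (228, 108, 38, 24) ((573.1407470703125, 214.4675750732422), 51.84742736816406) ((572.9886474609375, 214.0829620361328), (100.6085433959961, 103.03226470947266), 113.52704620361328)
[[-0.968  0.251 -0.001]
 [ 0.251  0.968 -0.001]
 [ 0.    -0.001 -1.   ]] 19.0
```

```bash
cat > plan.py <<'E'
import sys;from h import *;from plant import manip
def rot(yaw,th):
    p,t=np.radians([yaw,th]);x=np.array([np.cos(p)*np.cos(t),np.sin(p)*np.cos(t),np.sin(t)]);y=np.array([np.sin(p),-np.cos(p),0]);return np.c_[x,y,np.cross(x,y)]
s=manip.read_state();A=R.from_quat(s["tcp_rot"],scalar_first=True);M=A.as_matrix()
print("t",round(s["clock"],2),"p",s["position"].round(1),"yaw",np.degrees(np.arctan2(M[1,0],M[0,0])).round(2),"pitch",np.degrees(np.arcsin(M[2,0])).round(2),"roll",np.degrees(M[2,1]).round(2),"F",s["wrist_force"].round(1),"open",round(s["opening"],3),"g",round(s["grasp_force"],1))
a=list(map(float,sys.argv[1:]))
for i in range(0,len(a),5):
    x,y,z,w,t=a[i:i+5]
    print("dp",(M.T@(np.array([x,y,z])-s["position"])/150).round(4),"rot",((A.inv()*R.from_matrix(rot(w,t))).as_rotvec()/(np.pi/2)).round(4))
E
```

>>> {"fn": "play_rows", "kwargs": {"dp": [[-1,-1,0],[-1,-1,0],[-1,-1,0],[-1,-1,0],[-1,-1,0],[-1,-1,0],[-1,-1,0]], "delta_rot": [[0,0,0.5],[0,0,0.5],[0,0,0.5],[0,0,0.5],[0,0,0.5],[0,0,0.5],[0,0,0.5]], "claw": [1,1,1,1,1,1,1]}}

```text
clock: 0.68
position: [240.5, 323.2, 250.3]
tcp_rot: [0.0, 0.501, 0.865, -0.0]
wrist_force: [-0.6, 0.7, 0.5]
opening: 1.0
grasp_force: 0.0
```

```bash
python3 plan.py 484 -257 120 84.2 0
```

```text
t 0.68 p [240.5 323.2 250.3] yaw 119.81 pitch -0.02 roll -0.01 F [-0.6  0.7  0.5] open 1.0 g 0.0
dp [-4.1628 -0.5144  0.8701] rot [-1.000e-04  2.000e-04  3.957e-01]
```

>>> {"fn": "play_rows", "kwargs": {"dp": [[-1,0.3,0],[-1,0.3,0],[-1,0.3,0],[-1,0.3,0],[-1,0.3,0],[-1,0.3,0]], "delta_rot": [[0,0,0.396],[0,0,0.396],[0,0,0.396],[0,0,0.396],[0,0,0.396],[0,0,0.396]], "claw": [1,1,1,1,1,1]}}

```text
clock: 1.18
position: [355.1, 217.6, 249.9]
tcp_rot: [-0.0, 0.741, 0.671, -0.0]
wrist_force: [0.2, -0.1, -0.1]
opening: 0.997
grasp_force: 0.0
```

>>> {"fn": "play_rows", "kwargs": {"dp": [[-1,1,0],[-1,1,0],[-1,1,0],[-1,1,0],[-1,1,0],[-1,1,0]], "delta_rot": [[0,0,0],[0,0,0],[0,0,0],[0,0,0],[0,0,0],[0,0,0]], "claw": [1,1,1,1,1,1]}}

```text
clock: 1.68
position: [493.1, 52.1, 249.8]
tcp_rot: [0.001, 0.738, 0.675, 0.0]
wrist_force: [-0.1, 0.2, 0.2]
opening: 1.001
grasp_force: 0.0
```

>>> {"fn": "play_rows", "kwargs": {"dp": [[-1,0,0],[-1,0,0],[-1,0,0],[-1,0,0],[-1,0,0]], "delta_rot": [[0,0,0],[0,0,0],[0,0,0],[0,0,0],[0,0,0]], "claw": [1,1,1,1,1]}}

```text
clock: 2.1
position: [475.9, -96.5, 250.0]
tcp_rot: [0.0, 0.738, 0.675, -0.001]
wrist_force: [0.2, 0.0, -0.1]
opening: 0.999
grasp_force: 0.0
```

```bash
python3 plan.py 484 -257 120 84.2 0
```

```text
t 2.1 p [475.9 -96.5 250. ] yaw 84.87 pitch -0.06 roll -0.04 F [ 0.2  0.  -0.1] open 0.999 g 0.0
dp [-1.0603  0.1504  0.8678] rot [-0.0004  0.0007  0.0074]
```

>>> {"fn": "play_rows", "kwargs": {"dp": [[-1,0.15,0.86],[-1,0.15,0.86],[-1,0.15,0.86],[-1,0.15,0.86],[-1,0.15,0.86],[-1,0.15,0.86]], "delta_rot": [[0,0,0.007],[0,0,0.007],[0,0,0.007],[0,0,0.007],[0,0,0.007],[0,0,0.007]], "claw": [0.7,0.7,0.7,0.7,0.7,0.7]}}

```text
clock: 2.6
position: [483.9, -246.1, 116.8]
tcp_rot: [-0.003, 0.742, 0.671, -0.001]
wrist_force: [-1.0, 0.4, -0.5]
opening: 0.7
grasp_force: 0.0
```

```bash
python3 plan.py 483.7 -262 23 84.2 0
```

```text
t 2.6 p [ 483.9 -246.1  116.8] yaw 84.26 pitch 0.16 roll -0.33 F [-1.   0.4 -0.5] open 0.7 g 0.0
dp [-0.1076  0.0131  0.6248] rot [-0.0037 -0.0017  0.0007]
```

>>> {"fn": "play_rows", "kwargs": {"dp": [[-0.1,0.01,0.3],[-0.1,0.01,0.5],[-0.1,0.01,0.6],[-0.1,0.01,0.62],[-0.1,0.01,0.62]], "delta_rot": [[0,0,0],[0,0,0],[0,0,0],[0,0,0],[0,0,0]], "claw": [0.7,0.7,0.7,0.7,0.7]}}

```text
clock: 3.02
position: [485.4, -258.1, 27.9]
tcp_rot: [-0.001, 0.741, 0.672, -0.0]
wrist_force: [0.3, -0.6, -0.2]
opening: 0.707
grasp_force: 0.0
```

```bash
python3 plan.py 483.7 -262 22 84.2 0; python3 - <<'E'
from plant import viewer
import cv2,numpy as np
s=viewer.read_camera("side")["image"][:,:,::-1];cv2.imwrite('pics/g.png',cv2.resize(s[190:340,250:450],None,fx=3,fy=3))
E
```

```text
t 3.02 p [ 485.4 -258.1   27.9] yaw 84.37 pitch 0.08 roll -0.1 F [ 0.3 -0.6 -0.2] open 0.707 g 0.0
dp [-0.027  -0.0086  0.0393] rot [-0.0011 -0.0009  0.0019]
```

View pics/g.png

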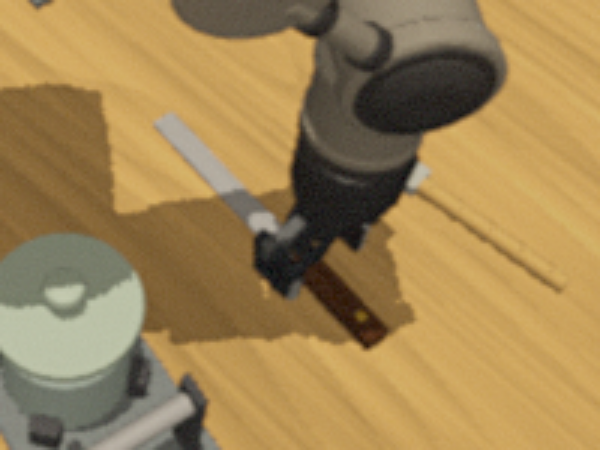

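The picture shows the fingers straddling the handle near its blade end, at crop (280,260), and nothing else is in the way. Next I go down and close.

>>> {"fn": "play_rows", "kwargs": {"dp": [[-0.03,-0.008,0.038],[-0.03,-0.008,0.038],[-0.03,-0.008,0.038],[-0.03,-0.008,0.038],[-0.03,-0.008,0.038],[-0.03,-0.008,0.038],[-0.03,-0.008,0.038],[-0.03,-0.008,0.038]], "delta_rot": [[0,0,0.002],[0,0,0.002],[0,0,0.002],[0,0,0.002],[0,0,0.002],[0,0,0.002],[0,0,0.002],[0,0,0.002]], "claw": [0.7,0.5,0.2,0,0,0,0,0]}}

```text
clock: 3.73
position: [483.9, -264.5, 23.6]
tcp_rot: [0.001, 0.743, 0.669, 0.0]
wrist_force: [-1.2, 1.1, 5.4]
opening: 0.235
grasp_force: 60.1
```

>>> {"fn": "play_rows", "kwargs": {"dp": [[0,0,0],[0,0,0],[0,0,0]], "delta_rot": [[0,0,0],[0,0,0],[0,0,0]], "claw": [0,0,0]}}

```text
clock: 3.98
position: [483.9, -264.5, 23.7]
tcp_rot: [0.001, 0.743, 0.669, 0.0]
wrist_force: [-1.4, 0.2, 6.0]
opening: 0.239
grasp_force: 60.1
```

```bash
python3 plan.py
```

```text
t 3.98 p [ 483.9 -264.5   23.7] yaw 84.01 pitch -0.03 roll 0.06 F [-1.4  0.2  6. ] open 0.239 g 60.1
```

```bash
cat > bar.py <<'E'
import sys,subprocess,numpy as np
# args: F x,y,z; yaw; then groups tip,h,pitch ; bar-frame TCP offset a (behind tip), n (above underside)
F=np.array([568.8,124.3,97.]);yaw=86.8;a=187.4;n=23.7
u=np.array([np.cos(np.radians(yaw)),np.sin(np.radians(yaw)),0]);k=np.array([0,0,1.])
g=list(map(float,sys.argv[1:]));out=[]
for i in range(0,len(g),3):
    s,h,t=g[i:i+3];r=np.radians(t);d=np.cos(r)*u+np.sin(r)*k;m=-np.sin(r)*u+np.cos(r)*k
    L=(s+h*0)/np.cos(r)   # underside passes (0,97+h), tip at horizontal s
    p=F+h*k+(L-a)*d+n*m;out+=[*p,yaw,t];print(p.round(1))
subprocess.run(["python3","plan.py"]+[str(x) for x in out])
E
python3 bar.py -25 60 0 -25 4 -4 50 4 -4
```

```text
t 3.98 p [ 483.9 -264.5   23.7] yaw 84.01 pitch -0.03 roll 0.06 F [-1.4  0.2  6. ] open 0.239 g 60.1
dp [ 1.2221  0.3625 -1.0473] rot [ 0.0007  0.0004 -0.031 ]
dp [ 1.2363  0.3615 -0.7724] rot [-0.0004 -0.0441 -0.031 ]
dp [ 1.7358  0.3371 -0.7377] rot [-0.0004 -0.0441 -0.031 ]
[556.9 -87.8 180.7]
[557.1 -85.7 139.5]
[561.2 -10.8 134.2]
```

>>> {"fn": "play_rows", "kwargs": {"dp": [[0,0,-0.3],[0,0,-0.6],[0,0,-0.9],[0,0,-1],[0,0,-1]], "delta_rot": [[0,0,0],[0,0,0],[0,0,0],[0,0,0],[0,0,0]], "claw": [0,0,0,0,0]}}

```text
clock: 4.4
position: [486.1, -266.0, 179.0]
tcp_rot: [0.006, 0.743, 0.669, 0.001]
wrist_force: [0.3, -0.4, -2.7]
opening: 0.233
grasp_force: 59.7
```

```bash
python3 bar.py -25 60 0
```

```text
t 4.4 p [ 486.1 -266.   179. ] yaw 84.01 pitch -0.34 roll 0.58 F [ 0.3 -0.4 -2.7] open 0.233 g 59.7
dp [ 1.2311  0.3461 -0.0148] rot [ 0.0064  0.0039 -0.031 ]
[556.9 -87.8 180.7]
```

Two smooth moves to the approach.

>>> {"fn": "play_rows", "kwargs": {"dp": [[0.2,0.07,-0.03],[0.4,0.14,-0.03],[0.6,0.2,-0.03],[0.8,0.27,-0.03],[0.95,0.32,-0.03],[1,0.34,-0.03],[1,0.34,-0.03]], "delta_rot": [[0,0,-0.031],[0,0,-0.031],[0,0,-0.031],[0,0,-0.031],[0,0,-0.031],[0,0,-0.031],[0,0,-0.031]], "claw": [0,0,0,0,0,0,0]}}

```text
clock: 4.98
position: [550.1, -118.6, 176.2]
tcp_rot: [-0.001, 0.726, 0.688, -0.0]
wrist_force: [0.6, 0.0, -2.1]
opening: 0.238
grasp_force: 59.6
```

>>> {"fn": "play_rows", "kwargs": {"dp": [[0.1,0,0],[0.2,0,0],[0.23,0,0],[0.23,0,0],[0.23,0,0],[0.23,0,0]], "delta_rot": [[0,0,0],[0,0,0],[0,0,0],[0,0,0],[0,0,0],[0,0,0]], "claw": [0,0,0,0,0,0]}}

```text
clock: 5.48
position: [551.8, -87.2, 177.0]
tcp_rot: [0.0, 0.727, 0.687, -0.0]
wrist_force: [0.6, -0.3, -2.2]
opening: 0.24
grasp_force: 59.6
```

```bash
python3 bar.py -25 60 0 -25 6 -4 50 6 -4;python3 - <<'E'
from plant import viewer
from h import *
ims=[]
for n,(x,y,w,h) in(("side",(200,80,200,150)),("top",(130,100,200,150))):
    c=viewer.read_camera(n);pickle.dump(c,open(n+'1.pkl','wb'));ims.append(cv2.resize(c["image"][y:y+h,x:x+w,::-1],None,fx=2,fy=2,interpolation=cv2.INTER_CUBIC))
cv2.imwrite('pics/a.png',np.hstack(ims))
E
```

```text
t 5.48 p [551.8 -87.2 177. ] yaw 86.74 pitch -0.02 roll -0.0 F [ 0.6 -0.3 -2.2] open 0.24 g 59.6
dp [-0.0017  0.0345 -0.0248] rot [-0.      0.0002 -0.0006]
dp [0.0125 0.0345 0.2368] rot [-0.0001 -0.0442 -0.0006]
dp [0.5125 0.034  0.2716] rot [-0.0001 -0.0442 -0.0006]
[556.9 -87.8 180.7]
[557.1 -85.7 141.5]
[561.2 -10.8 136.2]
```

View pics/a.png

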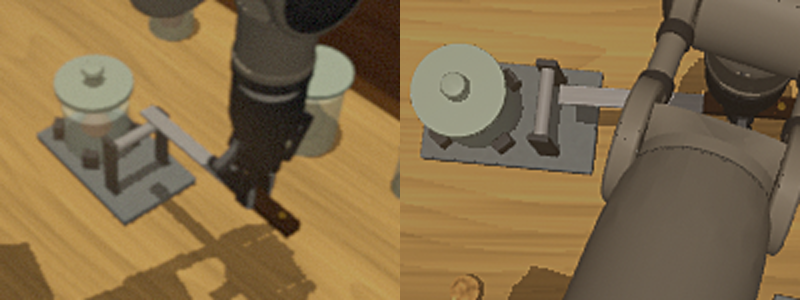

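The tip is held level short of the crossbar. The tip end is at about (209,148) in the top view and (274.5,135) in the side view.

```bash
python3 - <<'E'
from h import *
T=pickle.load(open('top1.pkl','rb'));S=pickle.load(open('side1.pkl','rb'))
def blade(c,roi,z):
    m=mask(c,(0,0,125),(24,60,255),roi);k=big(m)[:,0];w=ray(c,k,z)[:,:2].astype(np.float32)
    return k,w
for z in(153,158,163):
    for n,c,roi in(("T",T,(207,135,32,25)),("S",S,(268,130,42,40))):
        k,w=blade(c,roi,z);b=cv2.boxPoints(cv2.minAreaRect(w));b=b[np.argsort(-b[:,1])]
        d=b[:2].mean(0)-b[2:].mean(0);print(z,n,"tip",b[:2].mean(0).round(1),"ang",np.degrees(np.arctan2(d[1],d[0])).round(1),cv2.boundingRect(k),np.linalg.norm(b[0]-b[1]).round(1),np.linalg.norm(d).round(0))
E
```

```text
153 T tip [563.  100.5] ang 87.6 (209, 142, 30, 11) 19.3 61.0
153 S tip [551.3 104.4] ang 86.3 (268, 133, 38, 29) 48.9 112.0
158 T tip [561.8  99.9] ang 87.6 (209, 142, 30, 11) 19.2 60.0
158 S tip [547.8 100.5] ang 86.3 (268, 133, 38, 29) 48.6 111.0
163 T tip [560.6  99.2] ang 87.6 (209, 142, 30, 11) 19.1 60.0
163 S tip [544.4  96.6] ang 86.3 (268, 133, 38, 29) 48.3 110.0
```

>>> {"fn": "play_rows", "kwargs": {"dp": [[0.012,0.035,0],[0.012,0.035,0.1],[0.012,0.035,0.18],[0.012,0.035,0.22],[0.012,0.035,0.23],[0.012,0.035,0.23]], "delta_rot": [[0,-0.044,0],[0,-0.044,0],[0,-0.044,0],[0,-0.044,0],[0,-0.044,0],[0,-0.044,0]], "claw": [0,0,0,0,0,0]}}

```text
clock: 6.08
position: [557.1, -84.9, 142.3]
tcp_rot: [0.023, 0.726, 0.686, -0.025]
wrist_force: [-0.3, 0.5, -1.6]
opening: 0.238
grasp_force: 59.6
```

```bash
python3 bar.py 10 5 -4  51 5 -4
```

```text
t 6.08 p [557.1 -84.9 142.3] yaw 86.77 pitch -3.95 roll -0.04 F [-0.3  0.5 -1.6] open 0.238 g 59.6
dp [ 0.2294 -0.0004  0.013 ] rot [-0.0005 -0.0006 -0.0003]
dp [ 5.034e-01 -5.000e-04  1.320e-02] rot [-0.0005 -0.0006 -0.0003]
[559.  -50.7 138. ]
[561.3  -9.8 135.1]
```

>>> {"fn": "play_rows", "kwargs": {"dp": [[0.1,0,0.005],[0.2,0,0.01],[0.3,0,0.01],[0.4,0,0.01],[0.46,0,0.01],[0.5,0,0.01],[0.5,0,0.01],[0.5,0,0.01]], "delta_rot": [[0,0,0],[0,0,0],[0,0,0],[0,0,0],[0,0,0],[0,0,0],[0,0,0],[0,0,0]], "claw": [0,0,0,0,0,0,0,0]}}

```text
clock: 6.75
position: [561.7, -10.2, 136.2]
tcp_rot: [0.024, 0.726, 0.687, -0.025]
wrist_force: [0.3, 0.0, -2.0]
opening: 0.238
grasp_force: 59.6
```

```bash
python3 bar.py 51 0 -4 51 0 0 51 0 7 51 0 15;python3 - <<'E'
from plant import viewer
from h import *
ims=[]
for n,(x,y,w,h) in(("side",(210,95,100,75)),("top",(130,110,100,75))):
    c=viewer.read_camera(n);pickle.dump(c,open(n+'2.pkl','wb'));ims.append(cv2.resize(c["image"][y:y+h,x:x+w,::-1],None,fx=4,fy=4,interpolation=cv2.INTER_CUBIC))
cv2.imwrite('pics/b.png',np.hstack(ims))
E
```

```text
t 6.75 p [561.7 -10.2 136.2] yaw 86.82 pitch -3.97 roll 0.04 F [ 0.3  0.  -2. ] open 0.238 g 59.6
dp [ 0.0053 -0.0027  0.0403] rot [ 0.0004 -0.0003  0.0002]
dp [-0.0044 -0.0027  0.1041] rot [0.0004 0.0442 0.0002]
dp [-0.0066 -0.0028  0.2162] rot [0.0004 0.1219 0.0002]
dp [ 0.0137 -0.0029  0.3411] rot [4.000e-04 2.108e-01 2.000e-04]
[561.3  -9.8 130.1]
[561.2 -11.9 120.7]
[561.1 -13.4 103.9]
[561.2 -11.6  85.1]
```

View pics/b.png

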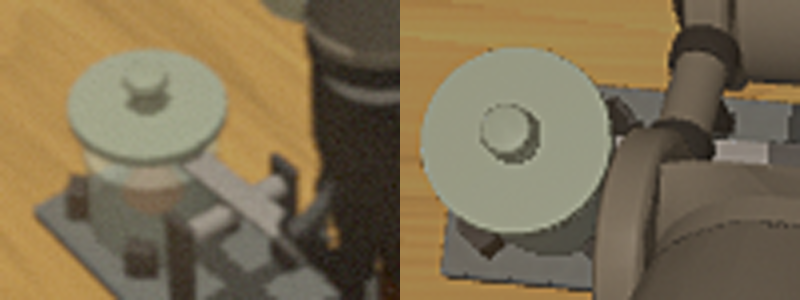

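The side crop shows the blade crossing over the crossbar at about (245,195) with its tip under the lid's rim at about (190,162). There is no contact force yet. Next I lower and level it.

>>> {"fn": "play_rows", "kwargs": {"dp": [[0.005,0,0.02],[0.005,0,0.04],[0.002,0,0.06],[0,0,0.08],[-0.004,0,0.104],[-0.004,0,0.104],[-0.004,0,0.104]], "delta_rot": [[0,0,0],[0,0,0],[0,0.015,0],[0,0.03,0],[0,0.044,0],[0,0.044,0],[0,0.044,0]], "claw": [0,0,0,0,0,0,0]}}

```text
clock: 7.43
position: [561.2, -12.2, 120.1]
tcp_rot: [-0.0, 0.727, 0.687, -0.0]
wrist_force: [0.1, -1.5, -0.7]
opening: 0.238
grasp_force: 59.7
```

```bash
python3 bar.py 51 0 0 51 0 4 51 0 7 51 0 11 51 0 13
```

```text
t 7.43 p [561.2 -12.2 120.1] yaw 86.74 pitch -0.03 roll -0.04 F [ 0.1 -1.5 -0.7] open 0.238 g 59.7
dp [ 0.0019 -0.0002 -0.0038] rot [-0.0004  0.0003 -0.0007]
dp [-0.0061 -0.0002  0.06  ] rot [-0.0004  0.0448 -0.0007]
dp [-0.008  -0.0002  0.1079] rot [-0.0004  0.0781 -0.0007]
dp [-5.200e-03 -1.000e-04  1.714e-01] rot [-0.0003  0.1226 -0.0007]
dp [-1.500e-03 -1.000e-04  2.028e-01] rot [-0.0003  0.1448 -0.0007]
[561.2 -11.9 120.7]
[561.1 -13.1 111.1]
[561.1 -13.4 103.9]
[561.1 -13.   94.4]
[561.2 -12.4  89.7]
```

>>> {"fn": "play_rows", "kwargs": {"dp": [[-0.003,0,0.035],[-0.006,0,0.064],[-0.008,0,0.09],[-0.008,0,0.112],[-0.008,0,0.112],[-0.008,0,0.112]], "delta_rot": [[0,0.023,0],[0,0.045,0],[0,0.062,0],[0,0.078,0],[0,0.078,0],[0,0.078,0]], "claw": [0,0,0,0,0,0]}}

```text
clock: 7.93
position: [561.4, -12.9, 103.9]
tcp_rot: [-0.042, 0.725, 0.686, 0.044]
wrist_force: [-0.7, 0.2, 0.8]
opening: 0.243
grasp_force: 59.9
```

```bash
python3 bar.py 51 0 7 51 0 10 51 0 13 51 0 15
```

```text
t 7.93 p [561.4 -12.9 103.9] yaw 86.79 pitch 6.96 roll 0.02 F [-0.7  0.2  0.8] open 0.243 g 59.9
dp [-0.0033 -0.0021 -0.0006] rot [ 0.0002  0.0004 -0.0002]
dp [-0.0076 -0.0021  0.0469] rot [ 0.0002  0.0337 -0.0002]
dp [-0.0084 -0.0021  0.0944] rot [ 0.0002  0.0671 -0.0001]
dp [-0.007  -0.0021  0.1258] rot [ 0.0002  0.0893 -0.0001]
[561.1 -13.4 103.9]
[561.1 -13.2  96.8]
[561.2 -12.4  89.7]
[561.2 -11.6  85.1]
```

>>> {"fn": "play_rows", "kwargs": {"dp": [[-0.004,0,0.024],[-0.007,0,0.047],[-0.008,0,0.07],[-0.008,0,0.094],[-0.008,0,0.094],[-0.008,0,0.094]], "delta_rot": [[0,0.017,0],[0,0.034,0],[0,0.051,0],[0,0.067,0],[0,0.067,0],[0,0.067,0]], "claw": [0,0,0,0,0,0]}}

```text
clock: 8.43
position: [562.2, -12.8, 91.1]
tcp_rot: [-0.076, 0.722, 0.683, 0.083]
wrist_force: [-1.7, -1.8, 8.1]
opening: 0.236
grasp_force: 61.0
```

```bash
cat > lid.py <<'E'
from h import *
from plant import viewer
def fit(c,roi):
    m=cv2.morphologyEx(mask(c,(25,20,115),(50,80,255),roi),cv2.MORPH_OPEN,np.ones((3,3)));return cv2.convexHull(big(m))[:,0]
S0=pickle.load(open('side.pkl','rb'));T0=pickle.load(open('top.pkl','rb'))
a0=fit(S0,(220,95,55,37));k=fit(viewer.read_camera("side"),(220,95,55,37))
S=S0;
# vertical px shift of the disc vs z: projection of lid centre
E=np.linalg.inv(S["extrinsics"])
def proj(p):
    q=E[:3,:3]@p+E[:3,3];return np.array([S["fx"]*q[0]/q[2]+S["cx"],S["fy"]*q[1]/q[2]+S["cy"]])
g=proj(np.array([573.3,214.4,126.]))-proj(np.array([573.3,214.4,118.]))
e0=cv2.fitEllipse(a0.astype(np.float32));e1=cv2.fitEllipse(k.astype(np.float32))
# image registration of the lid region
crop=lambda c:cv2.cvtColor(c["image"],cv2.COLOR_RGB2GRAY)[100:126,224:268].astype(np.float32)
c1=viewer.read_camera("side")
W=np.float32([[1,0,0],[0,1,0]]);cc,W=cv2.findTransformECC(crop(S0),crop(c1),W,cv2.MOTION_TRANSLATION,(3,200,1e-6))
print("8mm =",g.round(2),"ellipse shift",np.subtract(e1[0],e0[0]).round(2),"ecc",W[:,2].round(2),"lift",round(W[:,2]@g/(g@g)*8,2),"by ell",round(np.subtract(e1[0],e0[0])@g/(g@g)*8,2))
E
python3 lid.py; python3 bar.py 51 0 13 51 0 14 51 0 15 51 0 16
```

```text
t 8.53 p [562.3 -12.8  91.1] yaw 86.91 pitch 12.89 roll 0.18 F [-2.2 -2.   7.5] open 0.235 g 60.9
dp [ 0.0001 -0.0075  0.0097] rot [0.0017 0.0012 0.0012]
dp [-0.001  -0.0075  0.0254] rot [0.0017 0.0123 0.0012]
dp [-0.0017 -0.0076  0.0411] rot [0.0017 0.0234 0.0012]
dp [-0.0021 -0.0076  0.0568] rot [0.0017 0.0345 0.0012]
[561.2 -12.4  89.7]
[561.2 -12.1  87.4]
[561.2 -11.6  85.1]
[561.2 -11.2  82.8]Traceback (most recent call last):
  File "lid.py", line 17, in <module>
    W=np.float32([[1,0,0],[0,1,0]]);cc,W=cv2.findTransformECC(crop(S0),crop(c1),W,cv2.MOTION_TRANSLATION,(3,200,1e-6))
                                         ~~~~~~~~~~~~~~~~~~~~^^^^^^^^^^^^^^^^^^^^^^^^^^^^^^^^^^^^^^^^^^^^^^^^^^^^^^^^^
cv2.error: OpenCV(4.12.0) /io/opencv/modules/video/src/ecc.cpp:574: error: (-7:Iterations do not converge) NaN encountered. in function 'findTransformECC'
```

```bash
python3 - <<'E'
s=open('lid.py').read()
a=s.index("# image reg");b=s.index('print("8mm')
s=s[:a]+'''c1=viewer.read_camera("side");cv2.imwrite('pics/c%d.png'%int(__import__('time').time()),cv2.resize(np.hstack([c["image"][90:165,215:315,::-1] for c in(S0,c1)]),None,fx=4,fy=4,interpolation=cv2.INTER_CUBIC))
print("box",cv2.boundingRect(a0),cv2.boundingRect(k),e0,e1)
'''+'d=np.subtract(e1[0],e0[0]);print("8mm",g.round(2),"shift",d.round(2),"lift",round(d@g/(g@g)*8,2))\n'
open('lid.py','w').write(s)
E
python3 lid.py; ls pics
```

```text
box (228, 108, 38, 24) (228, 107, 38, 25) ((246.30284118652344, 120.8546371459961), (26.83893394470215, 38.98870086669922), 85.99549865722656) ((246.21656799316406, 119.92701721191406), (27.470317840576172, 39.21506881713867), 86.30390167236328)
8mm [-0.16 -2.35] shift [-0.09 -0.93] lift 3.17
a.png
b.png
c1795974658.png
crop.png
g.png
side0.png
top0.png
```

```bash
mv pics/c1795974658.png pics/c1.png; python3 - <<'E'
import cv2,numpy as np
# sub-pixel edge rows: compare vertical profiles through lid top edge, from saved crops not needed; use fresh frames averaged
from h import *;from plant import viewer
S0=pickle.load(open('side.pkl','rb'))["image"].astype(np.float32)
c=np.mean([viewer.read_camera("side")["image"].astype(np.float32) for _ in range(3)],0)
for x in(236,240,244,252,256):
    print(x,"S ch2-ch0"); 
    for im in(S0,c): print((im[100:140,x-1:x+2].mean(1)[:,0]-im[100:140,x-1:x+2].mean(1)[:,2]).round().astype(int).tolist())
E
```

```text
236 S ch2-ch0
[93, 95, 98, 98, 97, 98, 96, 97, 92, 61, 30, 24, 23, 24, 24, 25, 25, 24, 24, 23, 24, 26, 24, 23, 23, 25, 24, 24, 24, 25, 24, 23, 22, 25, 32, 40, 37, 27, 19, 16]
[98, 99, 101, 101, 101, 101, 100, 91, 56, 27, 22, 23, 23, 24, 23, 23, 23, 23, 23, 23, 24, 23, 24, 23, 23, 23, 24, 24, 24, 22, 24, 24, 26, 33, 41, 45, 39, 27, 18, 17]
240 S ch2-ch0
[91, 92, 92, 96, 95, 95, 98, 87, 48, 24, 23, 23, 23, 23, 24, 24, 26, 24, 22, 23, 25, 23, 23, 25, 23, 22, 24, 23, 24, 22, 24, 25, 21, 24, 24, 22, 19, 17, 18, 21]
[94, 94, 95, 98, 101, 101, 82, 38, 22, 21, 23, 23, 23, 23, 23, 23, 22, 23, 23, 22, 23, 23, 23, 24, 22, 22, 23, 23, 23, 23, 24, 23, 24, 25, 24, 24, 17, 16, 17, 19]
244 S ch2-ch0
[94, 93, 94, 89, 92, 96, 90, 59, 26, 23, 23, 26, 24, 24, 24, 23, 22, 24, 25, 26, 25, 24, 25, 22, 23, 23, 23, 24, 22, 23, 23, 24, 23, 23, 23, 24, 26, 34, 35, 38]
[97, 97, 95, 96, 97, 86, 48, 25, 21, 23, 23, 22, 23, 23, 23, 22, 22, 24, 23, 22, 23, 23, 23, 22, 23, 23, 23, 22, 23, 22, 23, 23, 22, 23, 22, 26, 31, 34, 36, 37]
252 S ch2-ch0
[92, 95, 92, 93, 95, 97, 96, 70, 28, 21, 22, 24, 24, 24, 23, 24, 22, 23, 23, 24, 22, 23, 23, 22, 23, 22, 22, 22, 22, 24, 22, 21, 22, 22, 21, 23, 26, 31, 36, 34]
[96, 97, 95, 94, 97, 96, 64, 28, 20, 20, 22, 22, 23, 22, 22, 22, 22, 22, 22, 21, 22, 21, 23, 22, 21, 22, 21, 22, 22, 22, 20, 22, 21, 21, 19, 20, 26, 31, 35, 36]
256 S ch2-ch0
[93, 92, 95, 93, 93, 91, 94, 92, 72, 32, 23, 23, 23, 23, 22, 23, 24, 23, 23, 24, 23, 22, 22, 23, 23, 22, 22, 22, 22, 23, 21, 22, 21, 20, 21, 16, 17, 15, 15, 16]
[96, 97, 96, 98, 97, 96, 90, 59, 28, 20, 20, 22, 22, 22, 22, 21, 21, 22, 21, 22, 21, 21, 22, 22, 21, 21, 21, 22, 21, 22, 22, 20, 20, 20, 20, 20, 17, 16, 14, 15]
```

View pics/c1.png

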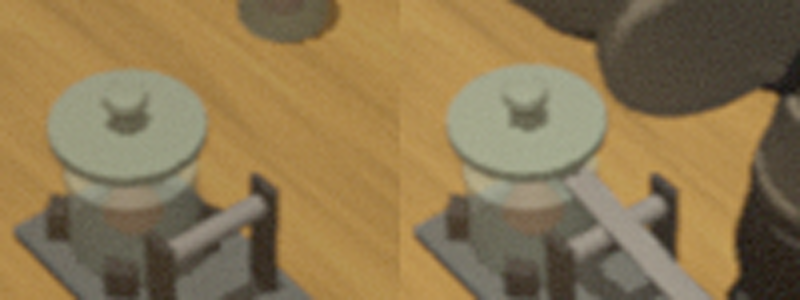

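The right half (now) shows the lid raised slightly, with the blade tip under its rim at crop (580,178). The edge has shifted about 1.2 px, so the lift is about 4.1 mm. I press on.

>>> {"fn": "play_rows", "kwargs": {"dp": [[0,-0.004,0.02],[-0.001,-0.007,0.035],[-0.002,-0.007,0.05],[-0.002,-0.007,0.065],[-0.002,-0.007,0.065],[-0.002,-0.007,0.065]], "delta_rot": [[0,0.01,0],[0,0.02,0],[0,0.03,0],[0,0.04,0],[0,0.04,0],[0,0.04,0]], "claw": [0,0,0,0,0,0]}}

```text
clock: 9.28
position: [562.0, -12.0, 81.9]
tcp_rot: [-0.096, 0.719, 0.68, 0.105]
wrist_force: [-1.8, -6.3, 10.1]
opening: 0.238
grasp_force: 61.3
```

```bash
cat > lift.py <<'E'
from h import *;from plant import viewer
S0=pickle.load(open('side.pkl','rb'))["image"].astype(np.float32)
c=np.mean([viewer.read_camera("side")["image"].astype(np.float32) for _ in range(3)],0)
def edge(im,x):
    v=im[95:118,x-1:x+2].mean(1);v=v[:,0]-v[:,2];i=np.argmax(v<60);return i-(60-v[i])/(v[i-1]-v[i])
d=[edge(S0,x)-edge(c,x) for x in range(234,260,2)];print("shifts",np.round(d,2),"lift mm",round(np.median(d)/2.35*8,2),"mean",round(np.mean(d)/2.35*8,2))
E
python3 lift.py; python3 bar.py 51 0 16 51 0 17 51 0 18
```

```text
shifts [ 2.43  2.21  2.05  2.21  2.24  2.3  11.28  1.56  2.4   5.52  4.33  1.06
 -5.25] lift mm 7.61 mean 8.99
t 9.43 p [562.1 -12.   82. ] yaw 86.92 pitch 16.4 roll 0.3 F [-1.4 -6.8 10.2] open 0.236 g 61.3
dp [ 0.0063 -0.0061 -0.0036] rot [ 0.0031 -0.0044  0.0013]
dp [ 0.0054 -0.0062  0.012 ] rot [0.0031 0.0067 0.0013]
dp [ 0.0049 -0.0063  0.0276] rot [0.0031 0.0178 0.0013]
[561.2 -11.2  82.8]
[561.3 -10.6  80.5]
[561.3 -10.   78.2]
```

>>> {"fn": "play_rows", "kwargs": {"dp": [[0,0,0.004],[0,0,0.008],[0,0,0.008],[0,0,0.008]], "delta_rot": [[0,0.003,0],[0,0.005,0],[0,0.005,0],[0,0.005,0]], "claw": [0,0,0,0]}}

```text
clock: 9.77
position: [562.2, -11.8, 80.9]
tcp_rot: [-0.099, 0.718, 0.68, 0.108]
wrist_force: [-1.0, -8.1, 10.9]
opening: 0.238
grasp_force: 61.4
```

```bash
python3 lift.py; python3 bar.py 51 0 13 51 1 7 51 4 0 50 5 -4 -40 6 -4
```

```text
shifts [ 2.47  2.48  2.34  2.29  2.42  2.37 10.33 -6.61 -2.5   0.63 -1.41  1.29
 -3.6 ] lift mm 7.79 mean 3.28
t 9.92 p [562.2 -11.8  80.9] yaw 86.94 pitch 16.83 roll 0.31 F [-1.1 -7.9 10.6] open 0.236 g 61.4
dp [ 0.0128 -0.0061 -0.0573] rot [ 0.0033 -0.0425  0.0013]
dp [ 0.0361 -0.0055 -0.1564] rot [ 0.0033 -0.1092  0.0012]
dp [ 0.0837 -0.0048 -0.2796] rot [ 0.0034 -0.187   0.001 ]
dp [ 0.1111 -0.0044 -0.3445] rot [ 0.0034 -0.2314  0.0008]
dp [-0.4492 -0.0046 -0.5648] rot [ 0.0034 -0.2314  0.0008]
[561.2 -12.4  89.7]
[561.1 -13.4 104.9]
[561.2 -11.9 124.7]
[561.2 -10.8 135.2]
[ 556.2 -100.6  142.5]
```

The six unoccluded columns give about 8.1 mm of lift. Now I relax the bar to level and draw it out.

>>> {"fn": "play_rows", "kwargs": {"dp": [[0.006,-0.003,-0.03],[0.012,-0.005,-0.057],[0.024,-0.005,-0.105],[0.036,-0.005,-0.156],[0.06,-0.005,-0.22],[0.08,-0.005,-0.28],[0.08,-0.005,-0.28],[0.08,-0.005,-0.28]], "delta_rot": [[0,-0.021,0],[0,-0.042,0],[0,-0.075,0],[0,-0.109,0],[0,-0.148,0],[0,-0.187,0],[0,-0.187,0],[0,-0.187,0]], "claw": [0,0,0,0,0,0,0,0]}}

```text
clock: 10.58
position: [559.9, -9.7, 122.8]
tcp_rot: [-0.001, 0.726, 0.688, 0.002]
wrist_force: [-0.3, -0.4, -1.0]
opening: 0.237
grasp_force: 59.6
```

```bash
python3 bar.py 51 4 0 -50 5 0 -50 60 0;python3 - <<'E'
from plant import viewer
from h import *
c=viewer.read_camera("side")
cv2.imwrite('pics/d.png',cv2.resize(c["image"][90:165,215:315,::-1],None,fx=5,fy=5,interpolation=cv2.INTER_CUBIC))
E
```

```text
t 10.58 p [559.9  -9.7 122.8] yaw 86.94 pitch 0.3 roll 0.07 F [-0.3 -0.4 -1. ] open 0.237 g 59.6
dp [-0.0137  0.0096 -0.0125] rot [ 0.0008 -0.0033  0.0016]
dp [-0.687   0.008  -0.0227] rot [ 0.0008 -0.0033  0.0016]
dp [-0.6851  0.0084 -0.3894] rot [ 0.0008 -0.0033  0.0016]
[561.2 -11.9 124.7]
[ 555.5 -112.7  125.7]
[ 555.5 -112.7  180.7]
```

View pics/d.png

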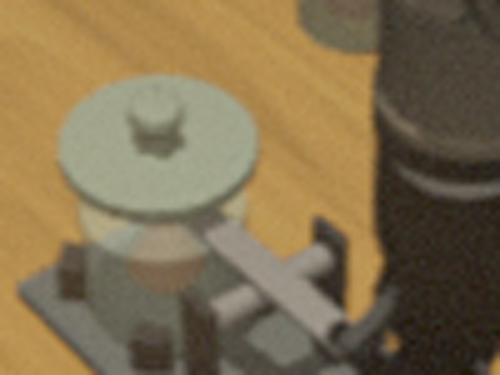

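The lid stays up and the blade lies freely below it, with its tip at crop (205,228). I draw it out straight back, rising slightly.

>>> {"fn": "play_rows", "kwargs": {"dp": [[0,0,-0.02],[-0.1,0,-0.025],[-0.25,0,-0.025],[-0.4,0,-0.025],[-0.55,0,-0.025],[-0.7,0,-0.03],[-0.75,0,-0.15],[-0.8,0,-0.3]], "delta_rot": [[0,0,0],[0,0,0],[0,0,0],[0,0,0],[0,0,0],[0,0,0],[0,0,0],[0,0,0]], "claw": [0,0,0,0,0,0,0,0]}}

```text
clock: 11.3
position: [551.1, -132.5, 164.8]
tcp_rot: [-0.005, 0.728, 0.686, 0.001]
wrist_force: [0.5, 0.1, -2.3]
opening: 0.239
grasp_force: 59.5
```

```bash
python3 lift.py; python3 plan.py 480 -264 150 84 0 480 -264 26 84 0; python3 - <<'E'
from h import *;from plant import viewer
c=viewer.read_camera("side");cv2.imwrite('pics/e.png',cv2.resize(c["image"][80:320,190:450,::-1],None,fx=2.5,fy=2.5,interpolation=cv2.INTER_CUBIC))
E
```

```text
shifts [2.43 2.47 2.35 2.28 2.39 2.37 2.35 2.17 2.25 2.3  2.19 2.31 1.98] lift mm 7.85 mean 7.81
t 11.45 p [ 553.4 -132.2  167.6] yaw 86.67 pitch 0.26 roll 0.15 F [-0.6  0.6 -2.7] open 0.238 g 59.7
dp [-0.9061 -0.4376  0.1121] rot [ 0.0016 -0.003   0.0297]
dp [-0.9099 -0.4397  0.9387] rot [ 0.0016 -0.003   0.0297]
```

View pics/e.png

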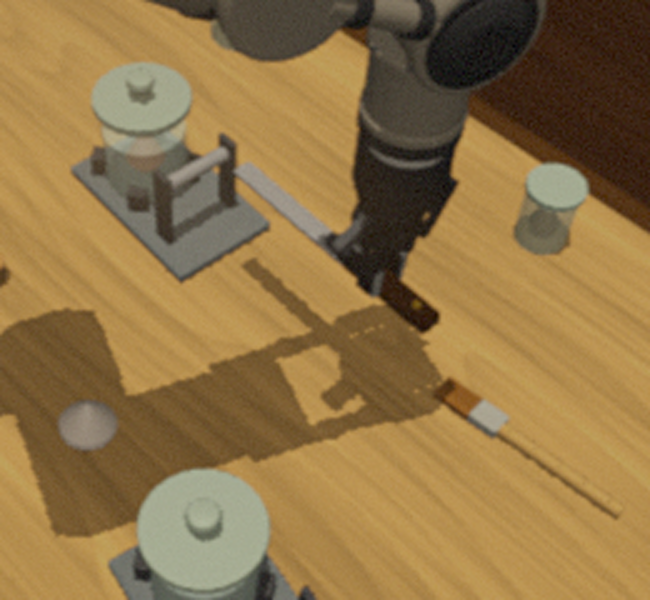

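The lift has held at about 7.85 mm across all columns, and the bar is out and clear of the stand. Next I return it to its old spot, left of the brush.

>>> {"fn": "play_rows", "kwargs": {"dp": [[-0.2,-0.1,0.02],[-0.4,-0.2,0.05],[-0.6,-0.3,0.1],[-0.8,-0.4,0.1],[-0.9,-0.44,0.12],[-0.9,-0.44,0.12],[-0.9,-0.44,0.12]], "delta_rot": [[0,0,0],[0,0,0.03],[0,0,0.03],[0,0,0.03],[0.001,-0.003,0.03],[0.001,-0.003,0.03],[0.001,-0.003,0.03]], "claw": [0,0,0,0,0,0,0]}}

```text
clock: 12.08
position: [478.6, -261.4, 146.7]
tcp_rot: [-0.002, 0.743, 0.669, -0.001]
wrist_force: [-1.4, 0.3, -1.8]
opening: 0.235
grasp_force: 59.6
```

```bash
python3 plan.py 480 -264 40 84 0  480 -264 26 84 0; python3 - <<'E'
from h import *
import plan,bar
E
```

```text
t 12.08 p [ 478.6 -261.4  146.7] yaw 84.0 pitch 0.13 roll -0.23 F [-1.4  0.3 -1.8] open 0.235 g 59.6
dp [-0.0176  0.0138  0.7111] rot [-0.0025 -0.0014  0.    ]
dp [-0.0178  0.0142  0.8044] rot [-0.0025 -0.0014  0.    ]
t 12.08 p [ 478.6 -261.4  146.7] yaw 84.0 pitch 0.13 roll -0.23 F [-1.4  0.3 -1.8] open 0.235 g 59.6
t 12.08 p [ 478.6 -261.4  146.7] yaw 84.0 pitch 0.13 roll -0.23 F [-1.4  0.3 -1.8] open 0.235 g 59.6
```

>>> {"fn": "play_rows", "kwargs": {"dp": [[0,0,0.2],[0,0,0.4],[0,0,0.55],[0,0,0.65],[0,0,0.71],[0,0,0.73],[0,0,0.75],[0,0,0.75]], "delta_rot": [[0,0,0],[0,0,0],[0,0,0],[0,0,0],[0,0,0],[0,0,0],[0,0,0],[0,0,0]], "claw": [0,0,0,0,0,0,0,0]}}

```text
clock: 12.75
position: [479.8, -261.4, 35.9]
tcp_rot: [-0.0, 0.742, 0.67, -0.0]
wrist_force: [0.2, -1.0, -1.2]
opening: 0.233
grasp_force: 59.6
```

```bash
python3 plan.py 480 -264 24 84 0
```

```text
t 12.75 p [ 479.8 -261.4   35.9] yaw 84.14 pitch -0.01 roll -0.06 F [ 0.2 -1.  -1.2] open 0.233 g 59.6
dp [-0.0168  0.0033  0.0793] rot [-0.0007  0.0001  0.0015]
```

>>> {"fn": "play_rows", "kwargs": {"dp": [[0,0,0.02],[0,0,0.04],[0,0,0.055],[0,0,0.065],[0,0,0.072],[0,0,0.072],[0,0,0.072]], "delta_rot": [[0,0,0],[0,0,0],[0,0,0],[0,0,0],[0,0,0],[0,0,0],[0,0,0]], "claw": [0,0,0,0,0,0,0]}}

```text
clock: 13.33
position: [479.3, -261.8, 24.9]
tcp_rot: [-0.001, 0.743, 0.67, -0.001]
wrist_force: [-0.3, 0.5, -2.9]
opening: 0.236
grasp_force: 59.6
```

```bash
python3 plan.py 480 -264 24 84 0
```

```text
t 13.33 p [ 479.3 -261.8   24.9] yaw 84.09 pitch 0.0 roll -0.1 F [-0.3  0.5 -2.9] open 0.236 g 59.6
dp [-0.014   0.0065  0.0059] rot [-0.0011 -0.      0.001 ]
```

>>> {"fn": "play_rows", "kwargs": {"dp": [[0,0,0.006],[0,0,0.009],[0,0,0.009],[0,0,0.009],[0,0,0.009],[0,0,0.009],[0,0,0.009],[0,0,0.009]], "delta_rot": [[0,0,0],[0,0,0],[0,0,0],[0,0,0],[0,0,0],[0,0,0],[0,0,0],[0,0,0]], "claw": [0,0,0,0.3,0.4,0.5,0.7,0.7]}}

```text
clock: 14.0
position: [479.3, -261.8, 23.6]
tcp_rot: [-0.001, 0.743, 0.67, -0.001]
wrist_force: [-0.2, -0.2, -0.1]
opening: 0.699
grasp_force: 0.0
```

>>> {"fn": "play_rows", "kwargs": {"dp": [[0,0,0],[0,0,-0.1],[0,0,-0.3],[0,0,-0.6],[0,0,-0.9],[0,0,-1],[0,0,-1]], "delta_rot": [[0,0,0],[0,0,0],[0,0,0],[0,0,0],[0,0,0],[0,0,0],[0,0,0]], "claw": [0.7,0.7,0.7,0.7,0.7,0.7,0.7]}}

```text
clock: 14.58
position: [481.8, -263.4, 179.4]
tcp_rot: [0.005, 0.743, 0.67, 0.001]
wrist_force: [0.5, -0.8, -0.4]
opening: 0.697
grasp_force: 0.0
```

```bash
python3 lift.py; python3 plan.py; python3 - <<'E'
from h import *;from plant import viewer
c=viewer.read_camera("side");cv2.imwrite('pics/f.png',cv2.resize(c["image"][80:320,190:450,::-1],None,fx=2.5,fy=2.5,interpolation=cv2.INTER_CUBIC))
E
```

```text
shifts [ 11.34   9.63   8.41   6.94   7.24   6.06   6.63   6.27   5.81   0.94
  -0.84 171.29 -64.82] lift mm 22.58 mean 45.8
t 14.73 p [ 479.1 -261.5  173. ] yaw 84.1 pitch 0.03 roll -0.14 F [-0.9 -0.2 -0.1] open 0.701 g 0.0
```

View pics/f.png

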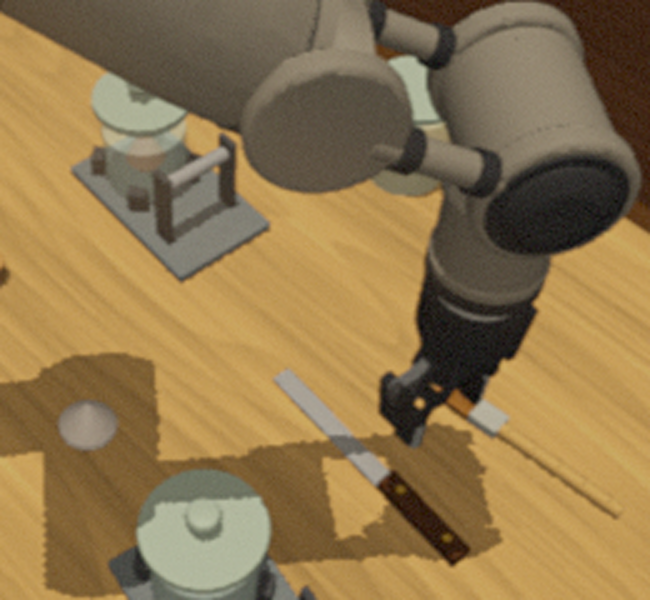

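The bar lies flat on the bench, clear of both stands. The gripper is free above it, and the arm only hides part of the lid's top edge.

```bash
python3 -c "
from plant import manip;print(manip.job_done())"
```

```text
the job is handed in; nothing more can be done
None
```

The job is handed in at about 15 s of the 56 s allowed: by the side camera the lid came up about 8 mm and stayed up after the bar was drawn out, the bar lies flat on the bench clear of the stand, and the gripper did not touch the lid.

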